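# Seat the dot plate in the corner of the locating fixture

## Task

Take the white push rod out of its stand and use it to nudge the dotted plate square against the fixture's long rail, then along the rail until it also meets the end stop, so that it touches both edges. Push gently, the plate is brittle; do not touch it with the gripper, and leave everything else where it is. Then put the rod back upright in its stand, down to its collar.

Things in the scene. Friction and masses are not known exactly. Their poses are not given: they have to be found in the camera images.
- fixture: Fixed aluminium locating fixture, 220 x 220 mm, its flat top 20 mm above the bench. Origin at the bench under its centre; its x axis points to the long rail, its y axis to the end stop, z up. Two small spring clips (up to 21 mm tall) are parked at its rim outside the two bars.
- long_rail: Fixed dark steel bar on the fixture's top, 16 mm wide, 150 mm long along the fixture's y, 14 mm tall. Origin at the centre of its underside. The face that the plate seats on looks to fixture -x and lies 8 mm from the origin (at fixture x = 80 mm).
- end_stop: Fixed dark steel bar on the fixture's top, 16 mm wide, 90 mm long along the fixture's x, 14 mm tall, square to the long rail. Origin at the centre of its underside. The face that the plate seats on looks to fixture -y and lies 8 mm from the origin (at fixture y = 80 mm).
- corner (a point): The point on the fixture's top where the seating faces of the long rail and the end stop would meet (fixture 80, 80, 20 mm; the bars themselves leave a 6 mm relief there). Axes as the fixture's.
- plate: Loose white ceramic plate with black dots, 75 x 100 x 8 mm (own x, y, z), 0.15 to 0.26 kg, lying on the fixture clear of both bars, turned up to 0.3 rad from it. Origin at the centre of its underside. Its +x long edge belongs on the long rail, its +y short edge on the end stop. A push under 1 N slides it; it chips above 8 N, reached some 2 mm past contact with a bar.
- plate_corner (a point): The plate's corner (+37.5, +50 mm from its origin, on the underside) that belongs at corner. Axes as the plate's.
- rod: Loose white nylon push rod, 92 mm long, 43 g. Origin on the handle's axis at tip height, z up. Round shaft 10 mm across, 0 to 42 mm up (7 mm at the tip); collar 30 mm across, 42 to 46 mm; square handle 14 x 14 mm (sides along its x and y), 46 to 92 mm. The old shaft is bent at the collar: its tip lies 3 to 4.2 mm off the handle's axis, to a side not told by the pose. Stands in one of the stand's holes on its collar.
- stand: Fixed wooden tool stand, block 150 x 50 x 48 mm (x, y, z), with three holes of 22 mm across right through it, along its x axis. Origin at the centre of its underside.
- hole0 (a point): Centre of the mouth of the stand's hole at stand x = -45 mm, on its top, 48 mm above the bench. A tool in it rests on its collar with its tip 6 mm above the bench.
- hole1 (a point): The same for the middle hole, at stand x = 0.
- hole2 (a point): The same for the hole at stand x = +45 mm.
- brush: Bystander in the stand: brush with a round, tapering wooden handle that stands 87 mm above the stand's top, 15 mm across at its widest, on a steel collar 30 mm across. Origin at its lower tip.
- scriber: Bystander in the stand: steel scriber with a thin round handle, 9 mm across, that stands 66 mm above the stand's top. Origin 4 mm below its point.
- standoff: Bystander on the fixture's -x, -y corner: aluminium spacer, 18 mm across, 32 mm tall with its stud. Origin at the centre of its underside.
- casting: Bystander: aluminium die casting, flange 100 x 85 mm with a round cup, 55 mm tall. Origin at the centre of its underside.
- ring_gauge: Bystander: steel ring, 58 mm across, 18 mm tall. Origin at the centre of its underside.
- loupe: Bystander: black loupe, 40 mm across, 40 mm tall. Origin at the centre of its underside.
- caliper: Bystander: caliper lying flat beyond the fixture, 230 mm long along its y, 13 mm tall. Origin on the bench under the middle of its beam.
Things that resemble listed ones, but are neither listed nor needed, are in the scene too. Leave any blue or green look-alike of the rod alone.

How it is judged (in metres and radians):
On the way, in this order (a step that is already met when the one before it is completed fails the run):
1. the rod is lifted out of the stand (height (world z) of rod above 0.055 m), for 0.1 s.
2. the rod pushes the plate square against the long rail (at least 0.5 N on the rail, within 0.03 rad) (contact force between rod and plate above 0.5 N and contact force between plate and long_rail above 0.5 N and angle between the x axis of plate and the x axis of fixture, either way round below 0.03 rad), for 0.05 s.
3. the rod pushes the plate against the end stop (at least 0.5 N on the stop) while it lies along the long rail, within 2 mm and 0.03 rad (contact force between rod and plate above 0.5 N and contact force between plate and end_stop above 0.5 N and x of plate_corner in the frame of corner above -0.002 m and angle between the x axis of plate and the x axis of fixture, either way round below 0.03 rad), for 0.05 s.
At the end, for the whole second after the job is handed in: The plate lies flat on the fixture with its corner within 1.5 mm of the long rail and of the end stop and square to them within 0.02 rad; the rod stands released and upright (within 0.1 rad) in a hole of the stand, its collar down on the stand's top (within 4 mm); all at rest (x of plate_corner in the frame of corner above -0.0015 m and y of plate_corner in the frame of corner above -0.0015 m and z of plate_corner in the frame of corner below 0.002 m and angle between the x axis of plate and the x axis of fixture, either way round below 0.02 rad and angle between plate's own z axis and vertical below 0.02 rad and linear speed of each of plate, rod below 0.01 m/s and height (world z) of rod below 0.01 m and angle between rod's own z axis and vertical below 0.1 rad and (horizontal distance between rod and hole0 below 0.01 m or horizontal distance between rod and hole1 below 0.01 m or horizontal distance between rod and hole2 below 0.01 m)); the robot touches nothing.
It fails at once if the rod or a bar presses on the plate with more than 8 N (contact force between rod and plate above 8 N or contact force between plate and long_rail above 8 N or contact force between plate and end_stop above 8 N).
It fails at once if the gripper or arm touches the plate (contact force between any of the fingers, the arm and plate above 0.3 N).
It fails at once if the brush or the scriber is pulled out or shifted by more than 15 mm (distance of any of brush, scriber from where it was at the start of the episode above 0.015 m).
It fails at once if the standoff, casting, ring gauge, loupe or caliper is shifted by more than 10 mm (distance of any of standoff, casting, ring_gauge, loupe, caliper from where it was at the start of the episode above 0.01 m).
It also fails if it takes over 72 s, if anything falls off the work surface, if the arm or the gripper's body presses on something with over 40 N, if the wrist force passes 120 N, or if a joint passes its speed limit or range.

## Robot

A 6-joint arm with a two-finger parallel gripper is mounted at the origin on the work surface. World frame = base frame: x ahead of the robot, y to its left, z up, the work surface at z = 0. Lengths are in m, angles in degrees, forces in N, time in s.
With the tool pointing down it reaches from about 0.25 to 0.725 m from the base axis. Payload 9.7 kg.
Tool frame: the origin (TCP) lies at the very end of the fingers, on their centre line; the grasp point (between the pads) lies 19 mm behind it; y points along the fingers, x is the direction in which the jaws open and shut, and the axes are right-handed (so a half turn about y gives the same grasp; the last joint's range is limited). The gripper opens to 85 mm and grips with 20 to 120 N. Pads are 22 mm wide; open, the fingers measure 114 mm over their backs; the gripper's body (76 mm by 85 mm) begins 54 mm behind the grasp point. The pads swing forward as they close: fully open they stand 13 mm farther back than shut.
Start: joints at [-75.344, 4.979, 10.078, 95.1, 0, 90], TCP at [0.139, -0.532, 0.203] pointing down, gripper open.
Joint ranges: [-179.16, 179.16], [-48.56, 103.87], [-65.8, 70.77], [-126.05, 130.52], [-82.76, 87.17], [-180, 180]. Speed limits (degrees/s): [127.2, 127.2, 147.25, 180, 180, 180].

## Interface

Orientations are given as [roll, pitch, yaw] about the fixed x, y, z axes, in that order (R = Rz(yaw) Ry(pitch) Rx(roll)).
In Python, from workcell import bot gives the robot as it stands.
- The arm moves only by the shell command python3 -m jog 'ROWS' [FORCE]. ROWS is JSON, a list of rows, each a list of 7 numbers: the closure, from 0 (fully open) to 1 (shut), then the shift along the world's x, y, z in units of 25 mm (1.0 is 25 mm), then the turn, a rotation vector about the world's x, y, z in units of 5 degrees (1.0 is 5 degrees). A call has 1 to 5 rows; each row is the pose to reach, as a shift and turn from the pose commanded when the call began; what a row does not reach only later rows make up. A row lasts 1/10 s, in which the tool goes at most 50 mm and 8.59 degrees, less where a joint would pass 70% of its speed; a pose out of reach is approached as far as the arm can. A call with a gripper value outside its range is refused whole. The fingers move at their own pace and stop on an object; FORCE is the grip in N (left out, the last holds). Time passes only in rows, so rows that repeat a pose let the fingers close. It gives the time, the measured TCP pose, the force and the opening at its end, in the units of the state.
- bot.get_obs(): the state, without advancing time (a new reading comes with each control period).
- bot.camera(name): name is "scene" or "top" or "wrist"; returns (picture, depth): 400x640x3 uint8, red, green, blue; 400x640 float32, m along the optical axis (not along the pixel's ray), 0 where there is no reading.
- bot.camera_model(name): a dict with "fx", "fy", "cx", "cy" (pixels), "k1" (the pictures are not rectified: a ray, as slopes to the right and down, at radius r is drawn at 1 + k1 r^2 times it, then the intrinsics apply), "rvec" (rotation vector, rad) and "tvec" (3), from world to camera coordinates, as OpenCV has them; the wrist camera has in their place "tool_from_camera" (4x4, takes a point from camera to tool coordinates, whose origin is the TCP and whose axes are the tool frame's). Camera axes: x right, y down, z forward; pixel columns grow to the right and rows downward; lengths in m; the calibration is good to about 2 mm. A picture is of the moment at which its call begins: read the wrist's pose just before it. camera_model takes no time and is no camera call.
- bot.job_done(): hands the job in, once; it reports no verdict.
Trained networks look in the newest picture that a camera, given by its name, has taken for a name from the list of things; names that differ only in an ending like _2 or _b are one class to them, and where a whole thing is asked for, a point or a joint stands for the part that bears it (a point fixed in the world has none). Each returns a list of dicts, best first, with "conf" (0 to 1); they miss things now and then, are a little off and sometimes report something else, mostly with a low value. They report only what shows in the picture. A call takes as long as a camera call. They do not tell look-alikes from the thing itself.
- bot.regions_of(camera, label): "pixels" (400x640 bool, what is visible of it) and "point" ([row, column] in pixels, amid what is visible of it).
The state is a dict: "time": time; "q": joint angles; "qd": joint speeds; "joint_efforts": joint torques, N m; "ee_pos": TCP position; "tcp_rot": TCP orientation; "wrist_force": force on the tool from outside, world axes, zero at the start; "torque": the same for the moment, N m; "opening": finger opening in m.
Only numpy, scipy, OpenCV 4.12 (cv2) and the standard library are available. Lean on these libraries where they do the work, as an engineer would, in place of code of your own. Each camera call takes 0.05 s, during which the arm holds its last target. There are 200 camera calls.

## Working session

There is one attempt and no reset: what is moved stays moved. The work goes in short steps, Python scripts to look and compute and a shell command to move; the robot and the scene stay as the last step left them, time stands still between calls to the robot, and variables do not carry over. Pictures are saved under pics/ and viewed, about 8 in all and at most 12, crops included, and the job is handed in when it is done.

```bash
ls; mkdir -p pics
cat > h.py <<'E'
import numpy as np, cv2
from workcell import bot
from scipy.spatial.transform import Rotation as R
def pose(cam):
    m=bot.camera_model(cam)
    if 'rvec' in m:
        Rw=cv2.Rodrigues(np.array(m['rvec'],float))[0]; t=np.array(m['tvec'],float)
        T=np.eye(4);T[:3,:3]=Rw.T;T[:3,3]=-Rw.T@t; return m,T
    o=bot.get_obs(); A=np.eye(4);A[:3,:3]=R.from_euler('xyz',o['tcp_rot'],degrees=True).as_matrix();A[:3,3]=o['ee_pos']
    return m,A@np.array(m['tool_from_camera'])
def shot(cam,name):
    m,T=pose(cam); p,d=bot.camera(cam); cv2.imwrite(f'pics/{name}.png',p[:,:,::-1]); np.savez(f'/tmp/{name}.npz',p=p,d=d,T=T); return m,T,p,d
def ray(m,uv):
    uv=np.atleast_2d(np.array(uv,float)); K=np.array([[m['fx'],0,m['cx']],[0,m['fy'],m['cy']],[0,0,1]])
    return cv2.undistortPoints(uv[:,None],K,np.array([m['k1'],0,0,0],float))[:,0]
def onz(m,T,uv,z):  # pixels (col,row) to world at height z
    r=ray(m,uv); D=np.c_[r,np.ones(len(r))]@T[:3,:3].T; c=T[:3,3]; return c+D*((z-c[2])/D[:,2:3])
def pts(m,T,d,mask):
    v,u=np.nonzero(mask&(d>0)); z=d[v,u]; r=ray(m,np.c_[u,v]); return np.c_[r*z[:,None],z]@T[:3,:3].T+T[:3,3]
def proj(m,T,P):
    P=(np.atleast_2d(P)-T[:3,3])@T[:3,:3]; s=P[:,:2]/P[:,2:]; s=s*(1+m['k1']*(s**2).sum(1,keepdims=True))
    return s*[m['fx'],m['fy']]+[m['cx'],m['cy']]
E
python3 - <<'E'
from h import *
for c in ('top','scene'):
    m,T,p,d=shot(c,c+'0'); print(c,T[:3,3],T[:3,2],m['fx'],m['k1'])
    for l in ('fixture','long_rail','end_stop','plate','rod','stand','brush','scriber','standoff','casting'):
        for r in bot.regions_of(c,l)[:3]:
            q=pts(m,T,d,r['pixels']); 
            print(l,round(r['conf'],2),r['point'],r['pixels'].sum(), np.median(q,0).round(3) if len(q) else '', q[:,2].max().round(3) if len(q) else '')
o=bot.get_obs(); print(o['tcp_rot'],o['time'],o['opening'])
print(bot.camera_model('wrist'))
E
```

```text
pics
top [ 0.38357476 -0.03766383  1.07396851] [ 0.17211705 -0.02718215 -0.9847014 ] 447.0766770134574 0.020143759293426232
fixture 0.66 [229.3, 289.3] 7018 [0.508 0.02  0.019] 0.045
long_rail 0.87 [180.5, 307.6] 425 [ 0.599 -0.01   0.033] 0.038
end_stop 0.6 [194.2, 263.9] 278 [0.564 0.089 0.032] 0.038
end_stop 0.48 [216.1, 411.3] 1110 [ 0.512 -0.267  0.047] 0.132
end_stop 0.38 [217.8, 302.1] 1376 [ 0.514 -0.003  0.027] 0.034
plate 0.63 [217.3, 304.4] 1378 [ 0.514 -0.003  0.027] 0.034
rod 0.69 [252.4, 462.8] 140 [ 0.429 -0.367  0.057] 0.095
rod 0.65 [211.4, 425.7] 141 [ 0.52  -0.274  0.054] 0.1
rod 0.65 [225.5, 478.4] 145 [ 0.491 -0.403  0.055] 0.094
stand 0.77 [215.5, 410.3] 1163 [ 0.518 -0.269  0.046] 0.112
brush 0.73 [231.6, 419.2] 144 [ 0.476 -0.266  0.052] 0.132
casting 0.22 [291.8, 385.5] 331 [ 0.339 -0.185  0.017] 0.023
scene [ 0.94124979 -0.64570972  0.95645663] [-0.32764809  0.5132975  -0.79320389] 510.0862721314389 -0.030466354534486324
fixture 0.64 [191.5, 325.4] 5696 [ 0.538 -0.     0.022] 0.048
fixture 0.26 [273.7, 250.1] 1460 [ 0.544 -0.29   0.048] 0.057
long_rail 0.89 
[... 747 characters left out ...]
0.034] 0.041
casting 0.72 [115.0, 373.0] 1082 [0.515 0.266 0.023] 0.061
casting 0.38 [170.9, 264.2] 81 [ 0.415 -0.066  0.044] 0.056
[-8.99993395e+01  1.37793915e-03 -7.53424727e+01] 1.1 0.08512018715094918
{'fx': 347.18410789853027, 'fy': 347.18410789853027, 'cx': 319.2641297798799, 'cy': 203.35676155372832, 'k1': -0.055597492683507325, 'tool_from_camera': array([[ 9.99999497e-01,  9.72034921e-04,  2.47834451e-04,
        -2.90177983e-04],
       [ 8.07743265e-05, -3.24284315e-01,  9.45959659e-01,
        -1.71591452e-01],
       [ 9.99874647e-04, -9.45959163e-01, -3.24284230e-01,
         8.44051995e-02],
       [ 0.00000000e+00,  0.00000000e+00,  0.00000000e+00,
         1.00000000e+00]])}
```

Run:
```python
import cv2
s=cv2.imread('pics/scene0.png'); t=cv2.imread('pics/top0.png')
a=cv2.resize(s[90:340,150:430],(560,500),interpolation=cv2.INTER_CUBIC)
cv2.imwrite('pics/c1.png',cv2.resize(s[80:340,140:460],(800,600),interpolation=cv2.INTER_CUBIC))
cv2.imwrite('pics/c2.png',cv2.resize(t[140:320,220:500],(800,514),interpolation=cv2.INTER_CUBIC))
```

```text
(no output)
```

View pics/c1.png

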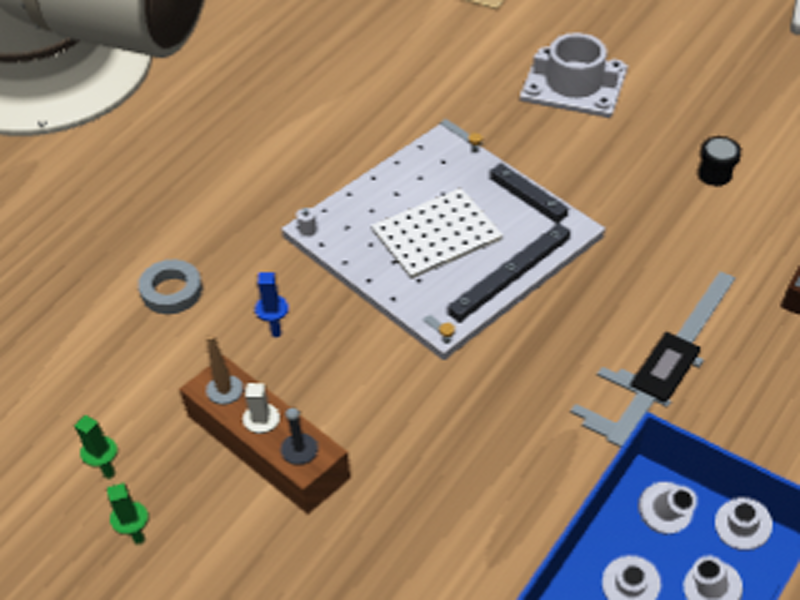

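View pics/c2.png

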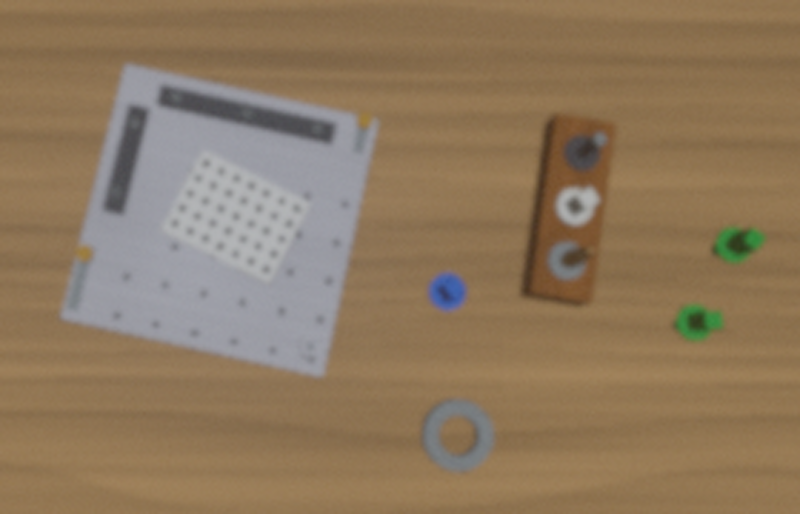

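The white rod is at scene px (244,248), in the middle hole between the brush (229,240) and the scriber (258,270). The look-alikes are blue at (247,212) and green at (180,255) and (192,285), and none of them is in the stand. Only the one in the stand is white, so that is the rod.

```bash
cat > geo.py <<'E'
from h import *
def quad(mask):
    c=max(cv2.findContours(mask.astype(np.uint8),0,2)[0],key=cv2.contourArea)
    return c[:,0].astype(float)
def rect(m,T,mask,z):
    w=onz(m,T,quad(mask),z)[:,:2]*1000
    (c,s,a)=cv2.minAreaRect(w.astype(np.float32)); return np.round(c,1),np.round(s,1),round(a,1)
E
python3 - <<'E'
from geo import *
for c in ('top','scene'):
    m,T,p,d=shot(c,c+'1')
    for l,z in (('fixture',.02),('long_rail',.034),('end_stop',.034),('plate',.028),('stand',.048)):
        r=bot.regions_of(c,l)
        if r:
            k=max(r[:3],key=lambda r:r['conf']); print(c,l,round(k['conf'],2),rect(m,T,k['pixels'],z))
    # white collar/handle blob
    hsv=cv2.cvtColor(p,cv2.COLOR_RGB2HSV)
    q=pts(m,T,d,(hsv[...,1]<40)&(hsv[...,2]>150))
    q=q[(abs(q[:,0]-.52)<.05)&(abs(q[:,1]+.275)<.05)&(q[:,2]>.04)]
    print(c,'white',q.mean(0),q.min(0),q.max(0),len(q), 'high',q[q[:,2]>.085].mean(0))
E
```

```text
top fixture 0.72 (array([514.8,  10.6]), array([223.6, 223.4]), 77.9)
top long_rail 0.97 (array([598.8,  -8.8]), array([147.9,  18.8]), 77.4)
top end_stop 0.71 (array([560.7,  87.2]), array([22.1, 90.1]), 81.7)
top plate 0.76 (array([514.1,  -1.3]), array([98.6, 74.9]), 63.9)
top white [ 0.52193648 -0.27487512  0.06597119] [ 0.50807698 -0.28864127  0.04541427] [ 0.53718957 -0.26296702  0.10017397] 102 high [ 0.52229217 -0.27668496  0.09680843]
scene fixture 0.75 (array([520.5,  13.8]), array([237.8, 229.8]), 78.0)
scene long_rail 0.88 (array([605.4, -12. ]), array([153.6,  22.2]), 77.5)
scene end_stop 0.73 (array([566.3,  87.7]), array([22.7, 92.7]), 78.4)
scene plate 0.86 (array([518.1,  -1.9]), array([102. ,  79.7]), 64.3)
scene stand 0.64 (array([ 534.3, -283.7]), array([ 62.3, 168.6]), 80.0)
scene white [ 0.51554351 -0.27508568  0.06389021] [ 0.47039249 -0.28977762  0.04824445] [ 0.568422   -0.25475304  0.11321725] 183 high [ 0.5272177  -0.27577028  0.09939535]
```

```bash
python3 -m jog '[[0.5,2,1.3,0,0,0,-1.2],[0.5,3.6,2.4,0,0,0,-2.5],[0.5,5.2,3.5,0,0,0,-3.7],[0.5,6.8,4.6,0,0,0,-4.9],[0.5,8.2,5.5,0,0,0,-4.9]]' 30 && python3 -m jog '[[0.5,1.6,1.1,0,0,0,0],[0.5,3.2,2.2,0,0,0,0],[0.5,4.8,3.3,0,0,0,0],[0.5,6.0,4.1,-0.2,0,0,0],[0.5,7.1,4.76,-0.4,0,0,0]]'
python3 - <<'E'
from geo import *
m,T,p,d=shot('wrist','w0'); o=bot.get_obs(); print(o['ee_pos'],o['tcp_rot'],o['opening'])
for l in ('rod','stand','brush','scriber'):
    for r in bot.regions_of('wrist',l)[:2]:
        q=pts(m,T,d,r['pixels']);print(l,round(r['conf'],2),r['point'],np.median(q,0).round(3),q.max(0).round(3))
cv2.imwrite('pics/w0c.png',p[:,:,::-1])
E
```

```text
time: 2.2
ee_pos: [0.3456, -0.3931, 0.2028]
tcp_rot: [-90.0, -0.0, -100.1]
wrist_force: [-0.5, 0.2, -0.6]
opening: 0.0429
time: 2.7
ee_pos: [0.5233, -0.274, 0.1925]
tcp_rot: [-90.0, -0.0, -99.8]
wrist_force: [0.2, -1.1, 0.2]
opening: 0.0429
[ 0.52603115 -0.27192443  0.190725  ] [-9.00050265e+01  9.28965716e-02 -9.96666587e+01] 0.04281841541338634
rod 0.9 [187.4, 464.9] [ 0.5   -0.402  0.055] [ 0.511 -0.391  0.094]
rod 0.84 [253.0, 432.2] [ 0.439 -0.369  0.06 ] [ 0.448 -0.356  0.093]
stand 0.72 [154.0, 321.3] [ 0.542 -0.279  0.048] [ 0.603 -0.238  0.099]
stand 0.42 [224.5, 319.0] [ 0.485 -0.269  0.07 ] [ 0.496 -0.253  0.136]
brush 0.76 [226.9, 320.0] [ 0.485 -0.269  0.066] [ 0.496 -0.252  0.136]
scriber 0.69 [130.0, 320.9] [ 0.573 -0.284  0.051] [ 0.585 -0.267  0.115]
```

View pics/w0c.png

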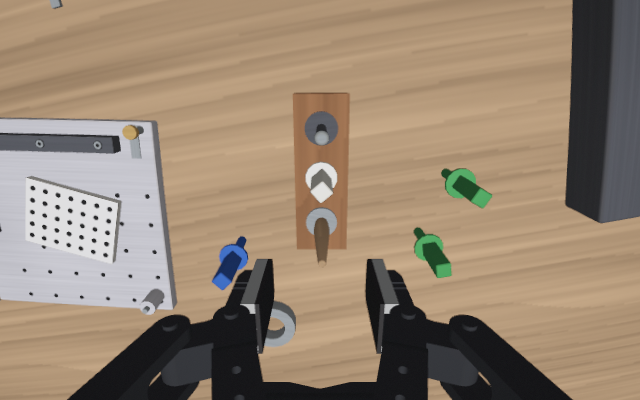

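The white rod shows at (321,178) in the middle hole, with its handle turned about 45° to the stand. I'll measure the handle's yaw on the bright top face and confirm it in a crop.

Run:
```python
from geo import *
m=bot.camera_model('wrist'); z=np.load('/tmp/w0.npz'); p,d,T=z['p'],z['d'],z['T']
c=p[150:215,290:352]; cv2.imwrite('pics/w0z.png',cv2.resize(c[:,:,::-1],None,fx=9,fy=9,interpolation=cv2.INTER_NEAREST))
v=p.min(2).astype(int)
for th in (195,205,215,225):
    M=np.zeros_like(v,bool); M[173:206,300:342]=(v>th)[173:206,300:342]; 
    n,L,s,_=cv2.connectedComponentsWithStats(M.astype(np.uint8))
    for i in range(1,n):
        if s[i,4]>60: print(th,s[i],rect(m,T,L==i,.098))
print(v[175:206:2,306:338:2])
```

```text
195 [306 173  10  14  70] (array([ 538.7, -267.5]), array([ 6.3, 11.7]), 58.0)
195 [327 173  10  15  73] (array([ 535., -287.]), array([12.5,  6.2]), 13.3)
195 [311 182  21  21 240] (array([ 525.7, -275.4]), array([12.5, 12.8]), 31.1)
205 [306 173  10  14  70] (array([ 538.7, -267.5]), array([ 6.3, 11.7]), 58.0)
205 [328 173   9  14  69] (array([ 535.2, -287.2]), array([11.4,  5.6]), 11.2)
205 [312 183  20  19 221] (array([ 525.8, -275.4]), array([12.3, 12. ]), 30.6)
215 [312 183  19  19 196] (array([ 525.7, -275.4]), array([11.4, 11.4]), 30.5)
[[224 225 224 215 100 100  99 100 102 106 104 169 225 224 224 211]
 [222 224 219 100  99  99 100 100 102 106 106 105 186 224 224 212]
 [215 224 215 100 100 100 101 101 103 107 105 105 114 223 224 211]
 [208 224 212 100 100 101 100 105 141 108 106 106 106 221 224 206]
 [145 223 210 101 101 100 115 200 222 187 106 106 106 204 222 108]
 [ 80 213 207 101 100 130 208 226 225 221 178 105 106 190 207  81]
 [ 81 117 183 101 148 212 224 224 225 224 219 166 107 166 108  81]
 [ 81  82  92 166 216 224 224 224 224 224 223 214 144 101  81  81]
 [ 81  81 138 219 224 224 223 223 224 223 223 223 210 127  81  81]
 [ 80  80  85 203 223 223 223 223 223 223 222 222 221 178  81  83]
 [ 80  74  76  95 206 223 222 223 222 222 222 220 177  81  81  82]
 [ 78  74  76  78 110 210 222 222 222 222 217 158  82  81  80  82]
 [ 73  75  76  78  78 133 215 222 221 213 119  81  82  81  81  81]
 [ 73  74  76  78  78  75 125 218 198  68  79  81  83  81  82  82]
 [ 74  75  77  79  79  75  75  78  80  80  79  81  83  81  82  82]
 [ 74  75  77  79  78  74  76  79  80  80  80  82  82  81  81  82]]
```

View pics/w0z.png

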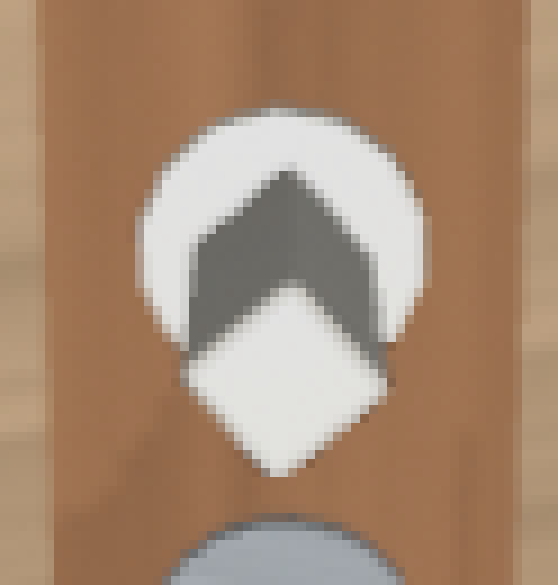

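```bash
python3 -m jog '[[0.5,0,0,0,0,0,1.7],[0.5,0,0,0,0,0,3.4],[0.5,0,0,0,0,0,5.1],[0.5,0,0,0,0,0,6.8],[0.5,0,0,0,0,0,8.14]]' && python3 -m jog '[[0.55,0.1,0,0,0,0,0],[0.6,0.1,0,0,0,0,0]]'
cat > handle.py <<'E'
from geo import *
m,T,p,d=shot('wrist','w1'); v=p.min(2); o=bot.get_obs()
c=proj(m,T,[[.525,-.2755,.098]])[0]; x,y=c.round().astype(int)
M=np.zeros_like(v,bool); M[y-25:y+26,x-25:x+26]=(v>195)[y-25:y+26,x-25:x+26]
n,L,s,_=cv2.connectedComponentsWithStats(M.astype(np.uint8))
print(c,o['ee_pos'],o['tcp_rot'],o['opening'],o['q'])
for i in range(1,n):
    if s[i,4]>60: print(s[i],rect(m,T,L==i,.098))
E
python3 handle.py
```

```text
time: 3.45
ee_pos: [0.5207, -0.2767, 0.1933]
tcp_rot: [-90.0, -0.0, -58.9]
wrist_force: [-1.0, 0.1, 0.2]
opening: 0.0424
time: 3.65
ee_pos: [0.5238, -0.2763, 0.193]
tcp_rot: [-90.0, -0.0, -59.4]
wrist_force: [-0.4, -0.7, -0.0]
opening: 0.0339
[319.08902824 193.60328778] [ 0.52385518 -0.27613994  0.19286264] [-8.99894907e+01 -2.20940250e-02 -5.93799941e+01] 0.03415924693919298 [-2.77936855e+01  1.06750909e+01  1.53243605e+01  9.46249442e+01
 -2.62009325e-03  1.21586306e+02]
[304 169  32  32 549] (array([ 531.5, -272. ]), array([25.7, 24.6]), 30.6)
```

Run:
```python
from geo import *
m=bot.camera_model('wrist'); z=np.load('/tmp/w1.npz'); p,d,T=z['p'],z['d'],z['T']
v,u=np.nonzero((p.min(2)>195)&(d>0)); M=np.zeros(d.shape,bool); M[150:230,280:360]=(p.min(2)>195)[150:230,280:360]
q=pts(m,T,d,M); v,u=np.nonzero(M&(d>0)); k=(q[:,2]>.088)
N=np.zeros(d.shape,bool); N[v[k],u[k]]=1; N=cv2.morphologyEx(N.astype(np.uint8),cv2.MORPH_OPEN,np.ones((3,3)))
print(N.sum(),rect(m,T,N,.098), q[k].mean(0))
```

```text
254 (array([ 526.1, -275.7]), array([12.6, 12.9]), 30.6) [ 0.52609856 -0.27539879  0.09822424]
```

```bash
python3 -m jog '[[0.62,0.08,0.02,-1.4,0,0,0],[0.62,0.08,0.02,-2.8,0,0,0],[0.62,0.08,0.02,-4.0,0,0,0],[0.62,0.08,0.02,-4.9,0,0,0],[0.62,0.08,0.02,-4.9,0,0,0]]' && python3 -m jog '[[1,0,0,0,0,0,0],[1,0,0,0,0,0,0],[1,0,0,0,0,0,0],[1,0,0,0,0,0,0],[1,0,0,0,0,0,0]]' 40
```

```text
time: 4.2
ee_pos: [0.5242, -0.2744, 0.0667]
tcp_rot: [-90.2, 0.3, -59.3]
wrist_force: [-1.5, 0.9, 0.2]
opening: 0.0327
time: 4.7
ee_pos: [0.5264, -0.2752, 0.0707]
tcp_rot: [-90.0, -0.0, -59.2]
wrist_force: [0.1, 0.5, -0.3]
opening: 0.0
```

Run:
```python
from geo import *
m,T,p,d=shot('wrist','w2'); o=bot.get_obs(); print(o['ee_pos'],o['opening'],o['wrist_force'])
m2,T2,s,d2=shot('scene','s2')
a=cv2.resize(p[80:380,160:480],(426,400)); b=cv2.resize(s[200:320,180:310],(370,342),interpolation=cv2.INTER_CUBIC)
im=np.zeros((400,800,3),np.uint8); im[:,:426]=a; im[:342,428:798]=b; cv2.imwrite('pics/v2.png',im[:,:,::-1])
```

```text
[ 0.52631798 -0.27520161  0.07051447] -2.4997973202445275e-05 [-0.12223674 -0.39792848 -0.19004432]
```

View pics/v2.png

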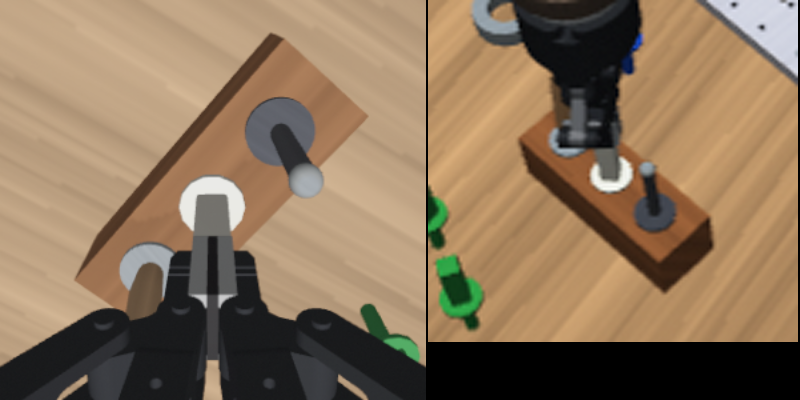

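Run:
```python
from geo import *
m=bot.camera_model('wrist'); z=np.load('/tmp/w2.npz'); p,d,T=z['p'],z['d'],z['T']
Ti=np.linalg.inv(np.array(m['tool_from_camera']))
for r in range(222,376,6):
    c=320; M=np.zeros(d.shape,bool);M[r,312:329:4]=1
    q=pts(m,T,d,M); 
    print(r,p[r,[312,320,328]].mean(1).round(),q.round(4).tolist()[::2] if len(q) else '')
print('tcp',proj(m,T,[T[:3,3]*0+bot.get_obs()['ee_pos']]))
m2=bot.camera_model('scene'); z=np.load('/tmp/s2.npz');p2,d2,T2=z['p'],z['d'],z['T']
M=np.zeros(d2.shape,bool);M[225:275,225:260]=(p2.min(2)>120)[225:275,225:260]
q=pts(m2,T2,d2,M);print(q[np.argsort(q[:,2])][::12].round(3))
```

```text
222 [233. 233. 233.] [[0.5309, -0.2675, 0.0525], [0.5333, -0.2716, 0.0524], [0.5357, -0.2757, 0.0523]]
228 [112. 112. 112.] [[0.5293, -0.2686, 0.057], [0.5318, -0.2725, 0.0573], [0.5343, -0.2764, 0.0578]]
234 [112. 113. 112.] [[0.5299, -0.2685, 0.0668], [0.532, -0.2723, 0.0665], [0.5342, -0.2762, 0.0663]]
240 [112. 113. 112.] [[0.5297, -0.2688, 0.0738], [0.5322, -0.2722, 0.0747], [0.5342, -0.2759, 0.0744]]
246 [112. 112. 112.] [[0.5298, -0.2688, 0.0814], [0.5318, -0.2724, 0.081], [0.5339, -0.2759, 0.0811]]
252 [113. 112. 113.] [[0.5298, -0.269, 0.0878], [0.5317, -0.2725, 0.0876], [0.5339, -0.2757, 0.088]]
258 [93. 23. 93.] [[0.5344, -0.2666, 0.1041], [0.5369, -0.2693, 0.1055], [0.5385, -0.2725, 0.1049]]
264 [93. 24. 93.] [[0.5345, -0.2667, 0.1096], [0.5358, -0.27, 0.1085], [0.5384, -0.2723, 0.1104]]
270 [92. 23. 92.] [[0.5348, -0.2667, 0.1151], [0.5362, -0.2697, 0.1145], [0.5382, -0.2724, 0.1151]]
276 [93. 24. 92.] [[0.5347, -0.2668, 0.1197], [0.5363, -0.2696, 0.1196], [0.5386, -0.272, 0.1208]]
282 [92. 23. 93.] [[0.5351, -0.2667, 0.1249], [0.5365, -0.2695, 0.1245], [0.5381, -0.2722,
[... 1137 characters left out ...]
 -0.2749, 0.1465], [0.4079, -0.3469, -0.0002], [0.5266, -0.2785, 0.1489]]
360 [ 44. 164.  50.] [[0.5208, -0.2756, 0.1479], [0.4025, -0.3502, 0.0001], [0.5239, -0.2801, 0.1483]]
366 [ 27. 170.  27.] [[0.5193, -0.2765, 0.1489], [0.3965, -0.3538, 0.0], [0.5219, -0.2813, 0.1486]]
372 [ 38. 177.  26.] [[0.519, -0.2767, 0.1512], [0.3912, -0.357, 0.0008], [0.5229, -0.2806, 0.1525]]
tcp [[318.9838781  247.55372103]]
[[ 0.529 -0.259  0.047]
 [ 0.517 -0.287  0.05 ]
 [ 0.539 -0.273  0.051]
 [ 0.538 -0.277  0.052]
 [ 0.539 -0.279  0.053]
 [ 0.486 -0.28   0.053]
 [ 0.521 -0.289  0.054]
 [ 0.54  -0.277  0.054]
 [ 0.528 -0.288  0.055]
 [ 0.537 -0.272  0.056]
 [ 0.571 -0.288  0.113]
 [ 0.559 -0.323  0.196]]
```

Run:
```python
from geo import *
m=bot.camera_model('wrist'); C=np.array(m['tool_from_camera'])
for n in ('w0','w1','w2'):
    z=np.load(f'/tmp/{n}.npz'); d=z['d']; M=np.zeros(d.shape,bool);M[200:,180:460]=1
    q=pts(m,C,d,M); q=q[(q[:,1]<.012)&(abs(q[:,2])<.02)&(abs(q[:,0])<.045)]
    if n=='w2': q=q[~((abs(q[:,0])<.0065)&(q[:,2]<.008)&(q[:,1]>-.03))]
    for s in (-1,1):
        k=q[q[:,0]*s>0]; i=np.argsort(-k[:,1])[:200:40]; print(n,s,(k[i]*1000).round(1).tolist())
```

```text
w0 -1 [[-21.4, -30.9, 1.7], [-21.4, -34.3, 10.8], [-21.3, -35.7, 11.0], [-24.6, -37.0, 11.3], [-25.3, -38.0, 11.3]]
w0 1 [[21.7, -30.0, 2.8], [21.6, -34.2, -6.9], [21.5, -35.8, -8.5], [24.7, -36.8, 11.7], [25.0, -38.0, 11.3]]
w1 -1 [[-17.1, -29.8, -4.3], [-17.0, -33.3, 1.0], [-20.0, -35.0, 11.7], [-17.7, -36.1, 11.8], [-20.6, -37.3, 11.4]]
w1 1 [[17.3, -29.3, -3.5], [22.6, -33.3, 11.3], [17.3, -35.1, -4.7], [20.4, -36.3, 11.9], [21.6, -37.6, 12.1]]
w2 -1 [[-7.0, 11.6, 4.9], [-5.5, -33.1, 11.7], [-3.6, -35.8, 11.1], [-1.0, -37.0, 11.3], [-5.7, -38.3, 12.0]]
w2 1 [[6.7, 11.0, 5.2], [6.5, -34.3, 11.8], [7.4, -36.0, 7.8], [11.7, -37.5, 7.7], [4.2, -38.5, 11.7]]
```

The depth image shows the fingers really end about 30 mm short of the reported TCP, so they closed above the handle (top at z 0.098). I'll open, go down about 31 mm more and grip.

```bash
python3 -m jog '[[0.6,0,0,0.2,0,0,0],[0.6,0,0,0.2,0,0,0],[0.6,0,0,0.2,0,0,0],[0.6,0,0,0.2,0,0,0]]' && python3 -m jog '[[0.6,0,0,-0.5,0,0,0],[0.6,0,0,-1.0,0,0,0],[0.6,0,0,-1.42,0,0,0],[0.6,0,0,-1.42,0,0,0]]' && python3 -m jog '[[1,0,0,0,0,0,0],[1,0,0,0,0,0,0],[1,0,0,0,0,0,0],[1,0,0,0,0,0,0],[1,0,0,0,0,0,0]]' 40
```

```text
time: 5.2
ee_pos: [0.5262, -0.2751, 0.0751]
tcp_rot: [-90.0, 0.0, -59.1]
wrist_force: [-0.1, 0.6, -0.7]
opening: 0.0341
time: 5.6
ee_pos: [0.5249, -0.2744, 0.0368]
tcp_rot: [-90.1, 0.2, -59.1]
wrist_force: [1.1, 0.4, 0.5]
opening: 0.0336
time: 6.1
ee_pos: [0.5263, -0.2752, 0.0398]
tcp_rot: [-90.0, -0.0, -59.1]
wrist_force: [-0.1, -0.6, -0.6]
opening: 0.0134
```

```bash
python3 -m jog '[[1,0,0,0.6,0,0,0],[1,0,0,1.6,0,0,0],[1,0,0,2.8,0,0,0],[1,0,0,4,0,0,0],[1,0,0,4,0,0,0]]' && python3 -m jog '[[1,0,0,0,0,0,0],[1,0,0,0,0,0,0]]'
python3 - <<'E'
from geo import *
m,T,p,d=shot('wrist','w3'); o=bot.get_obs(); print(o['ee_pos'],o['tcp_rot'],o['opening'],o['wrist_force'])
m2,T2,s,d2=shot('scene','s3'); t0=shot('top','t3')
tip=np.array(o['ee_pos'])-[0,0,.034]
A=proj(m,T,[tip])[0]; B=proj(m2,T2,[tip])[0]; print('tip proj',A,B)
x,y=A.astype(int); a=cv2.resize(p[y-45:y+45,x-40:x+40],(480,540),interpolation=cv2.INTER_NEAREST)
x,y=B.astype(int); b=cv2.resize(s[y-40:y+20,x-18:x+17],(315,540),interpolation=cv2.INTER_NEAREST)
cv2.imwrite('pics/v3.png',np.hstack([a,b])[:,:,::-1])
E
```

```text
time: 6.6
ee_pos: [0.5279, -0.276, 0.1456]
tcp_rot: [-89.8, -0.4, -59.1]
wrist_force: [0.1, 0.2, 0.3]
opening: 0.0128
time: 6.8
ee_pos: [0.5259, -0.2749, 0.1391]
tcp_rot: [-90.0, 0.0, -59.1]
wrist_force: [0.3, 0.3, -0.9]
opening: 0.0132
[ 0.52572275 -0.27489953  0.13869738] [-9.00458774e+01  7.39550183e-02 -5.91464486e+01] 0.013049679835624824 [-0.24739956 -0.09971418 -0.04069548]
tip proj [319.13689529 223.96674578] [241.02651971 246.67821182]
```

View pics/v3.png

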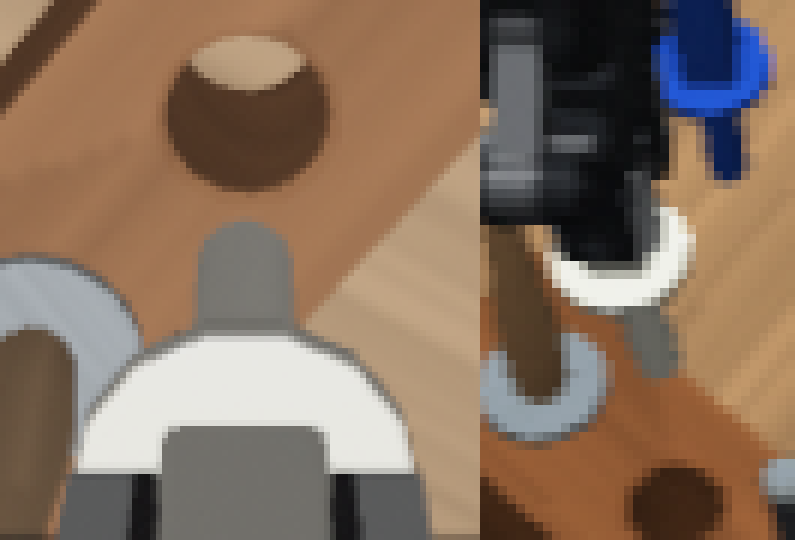

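Run:
```python
from geo import *
m=bot.camera_model('wrist'); z=np.load('/tmp/w3.npz'); p,d,T=z['p'],z['d'],z['T']; C=np.array(m['tool_from_camera'])
for b in (-4,-2,0,2,4):
    th=np.linspace(0,2*np.pi,60); P=np.c_[3.5*np.cos(th),0*th+34,b+3.5*np.sin(th)]/1000
    q=proj(m,C,P); print(b,q.min(0).round(1),q.max(0).round(1))
    P=np.c_[15*np.cos(th),0*th-8,15*np.sin(th)]/1000
q=proj(m,C,P); print('collar underside(TCP-8)',q.min(0),q.max(0))
g=p.min(2).astype(int); print(p[208:236:2,319].tolist()); 
for r in (217,220,224,228,231): print(r,g[r,306:334].tolist())
# hole
M=np.zeros(d.shape,bool); M[175:215,300:340]=(p.max(2)<95)[175:215,300:340]
v,u=np.nonzero(M); print(u.min(),u.max(),v.min(),v.max())
print('hole L/R world', onz(m,T,[[306.5,196],[334,196]],.048))
```

```text
-4 [313.8 224.8] [324.7 234.8]
-2 [313.8 221.9] [324.7 232. ]
0 [313.8 219. ] [324.7 229.1]
2 [313.8 216. ] [324.8 226.2]
4 [313.8 213.1] [324.8 223.3]
collar underside(TCP-8) [290.72146751 228.14528567] [347.81518321 279.32740638]
[[80, 54, 37], [153, 110, 76], [160, 116, 82], [150, 119, 95], [121, 119, 114], [121, 119, 114], [122, 119, 114], [122, 120, 114], [121, 119, 114], [122, 120, 114], [122, 120, 115], [121, 118, 113], [114, 112, 107], [206, 206, 202]]
217 [85, 84, 83, 83, 82, 84, 86, 96, 107, 112, 113, 113, 113, 113, 114, 113, 114, 115, 112, 104, 92, 85, 86, 86, 86, 87, 87, 86]
220 [84, 84, 83, 84, 85, 89, 102, 111, 111, 112, 113, 113, 113, 114, 114, 115, 115, 115, 114, 113, 108, 96, 86, 87, 87, 86, 86, 84]
224 [85, 85, 85, 86, 87, 93, 108, 111, 112, 112, 113, 113, 114, 114, 115, 115, 115, 115, 114, 112, 110, 104, 86, 85, 84, 83, 83, 83]
228 [87, 86, 86, 85, 86, 94, 109, 112, 113, 113, 113, 113, 114, 115, 115, 115, 114, 115, 114, 113, 111, 104, 87, 84, 84, 85, 95, 115]
231 [85, 85, 85, 87, 88, 98, 108, 104, 104, 104, 104, 105, 105, 105, 105, 105, 105, 106, 105, 105, 110, 106, 92, 90, 112, 123, 122, 123]
307 332 189 209
hole L/R world [[ 0.52110238 -0.26589923  0.048     ]
 [ 0.53232606 -0.2846317   0.048     ]]
```

The rod is held and its tip leans about 3 mm toward tool +z (world yaw 31°). Next I go over the fixture, behind the plate's -x edge, and take a close look.

```bash
python3 -m jog '[[1,-0.3,1.8,0,0,0,0],[1,-0.7,3.6,0,0,0,0],[1,-1.1,5.4,0,0,0,0],[1,-1.5,7.2,0,0,0,0],[1,-1.9,8.8,0,0,0,0]]' && python3 -m jog '[[1,-0.3,1.5,0,0,0,0],[1,-0.72,2.7,0,0,0,0],[1,-0.72,2.7,-1,0,0,0],[1,-0.72,2.7,-1,0,0,0],[1,-0.72,2.7,-1,0,0,0]]'
cat > look.py <<'E'
# fits plate from dots' outline (wrist/top) and fixture rails; prints plate in the fixture frame
from geo import *
import sys
def white(p,d,m,T,z,lo,hi):
    M=(p.min(2)>165)&(d>0); v,u=np.nonzero(M); q=pts(m,T,d,M); k=(abs(q[:,2]-z)<.006)&(q[:,0]>lo[0])&(q[:,0]<hi[0])&(q[:,1]>lo[1])&(q[:,1]<hi[1])
    N=np.zeros(d.shape,np.uint8); N[v[k],u[k]]=1
    N=cv2.morphologyEx(N,cv2.MORPH_CLOSE,np.ones((9,9))); n,L,s,_=cv2.connectedComponentsWithStats(N); return L==1+s[1:,4].argmax()
n=sys.argv[1]; m,T,p,d=shot('wrist',n); o=bot.get_obs(); print(o['ee_pos'],o['tcp_rot'],o['wrist_force'],o['opening'])
for l,z in (('fixture',.02),('long_rail',.034),('end_stop',.034),('plate',.028)):
    for k in bot.regions_of('wrist',l)[:1]:
        print(l,round(k['conf'],2),rect(m,T,k['pixels'],z),k['point'])
tip=np.array(o['ee_pos'])+[.0028,.0017,-.034]; print('tip',tip,proj(m,T,[tip]))
E
python3 look.py w4
```

```text
time: 7.45
ee_pos: [0.4776, -0.0533, 0.139]
tcp_rot: [-90.0, 0.0, -59.1]
wrist_force: [1.1, 0.1, -0.4]
opening: 0.013
time: 7.95
ee_pos: [0.4602, 0.0122, 0.1144]
tcp_rot: [-90.1, 0.0, -59.1]
wrist_force: [0.1, 0.8, -0.5]
opening: 0.0133
[0.46068587 0.01199438 0.11498015] [-9.00165116e+01  3.15370038e-03 -5.91784481e+01] [-0.65224456  1.11559956 -1.02008264] 0.013389940445649616
fixture 0.84 (array([521.1,   8.7]), array([227.7, 227.2]), 77.8) [90.6, 328.4]
long_rail 0.78 (array([598.9, -20.5]), array([122. ,  19.7]), 78.0) [62.2, 462.5]
end_stop 0.88 (array([551.5,  94.1]), array([19.2, 63.8]), 77.8) [30.4, 282.6]
plate 0.74 (array([5.179e+02, 5.000e-01]), array([100.8,  75.4]), 64.2) [141.7, 372.1]
tip [0.46348587 0.01369438 0.08098015] [[319.93822632 219.11917229]]
```

View pics/w4.png

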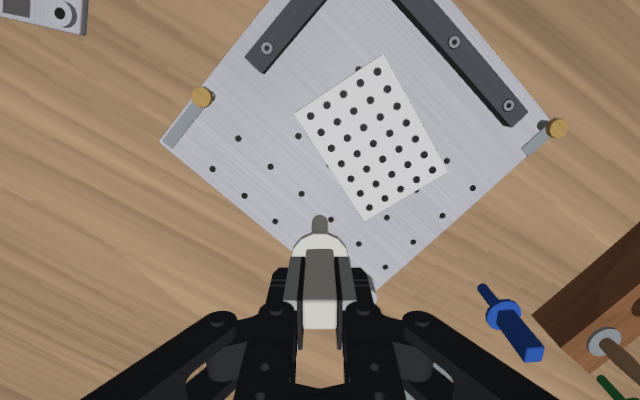

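```bash
python3 -m jog '[[1,0.13,0.11,-0.8,0,0,0],[1,0.13,0.11,-1.6,0,0,0],[1,0.13,0.11,-2.1,0,0,0],[1,0.13,0.11,-2.31,0,0,0],[1,0.13,0.11,-2.31,0,0,0]]' && python3 -m jog '[[1,0.08,-0.017,0,0,0,0],[1,0.16,-0.034,0,0,0,0],[1,0.24,-0.051,0,0,0,0],[1,0.32,-0.068,0,0,0,0],[1,0.4,-0.085,0,0,0,0]]' && python3 -m jog '[[1,0.08,-0.017,0,0,0,0],[1,0.16,-0.034,0,0,0,0],[1,0.24,-0.051,0,0,0,0],[1,0.32,-0.068,0,0,0,0],[1,0.4,-0.085,0,0,0,0]]' && python3 -m jog '[[1,0.08,-0.017,0,0,0,0],[1,0.16,-0.034,0,0,0,0],[1,0.24,-0.051,0,0,0,0],[1,0.32,-0.068,0,0,0,0],[1,0.4,-0.085,0,0,0,0]]'; python3 look.py w5
```

```text
time: 8.7
ee_pos: [0.4637, 0.015, 0.0566]
tcp_rot: [-90.0, 0.0, -59.2]
wrist_force: [0.5, -0.4, 0.3]
opening: 0.0134
time: 9.2
ee_pos: [0.4742, 0.013, 0.057]
tcp_rot: [-90.0, -0.0, -59.1]
wrist_force: [-1.1, 0.3, -0.7]
opening: 0.0135
time: 9.7
ee_pos: [0.484, 0.0109, 0.0568]
tcp_rot: [-90.0, 0.0, -59.1]
wrist_force: [-1.8, 0.6, -0.1]
opening: 0.0133
time: 10.2
ee_pos: [0.4941, 0.0087, 0.0568]
tcp_rot: [-90.0, -0.0, -59.1]
wrist_force: [-1.5, 0.4, -0.1]
opening: 0.0133
[0.49434061 0.0086835  0.05683183] [-8.99887593e+01 -9.27430559e-03 -5.91465320e+01] [-0.39070516 -0.42644075 -1.57612766] 0.013396566807190216
fixture 0.63 (array([519.1,   6.7]), array([237.9, 223.5]), 79.1) [160.3, 290.0]
long_rail 0.74 (array([601.7, -10.1]), array([144.1,  18.9]), 77.8) [86.1, 447.4]
plate 0.7 (array([536.4,  -5.1]), array([101.7,  75.4]), 62.2) [176.2, 373.2]
tip [0.49714061 0.0103835  0.02283183] [[319.4886676  218.94912984]]
```

```bash
python3 -m jog '[[1,0.06,-0.013,0,0,0,0],[1,0.12,-0.026,0,0,0,0],[1,0.18,-0.039,0,0,0,0],[1,0.24,-0.052,0,0,0,0],[1,0.3,-0.065,0,0,0,0]]' && python3 -m jog '[[1,0.05,-0.011,0,0,0,0],[1,0.1,-0.022,0,0,0,0],[1,0.15,-0.033,0,0,0,0],[1,0.2,-0.043,0,0,0,0],[1,0.22,-0.047,0,0,0,0]]'; python3 look.py w6
```

```text
time: 10.95
ee_pos: [0.5015, 0.0071, 0.0568]
tcp_rot: [-90.0, 0.0, -59.1]
wrist_force: [-0.9, -0.2, 0.3]
opening: 0.0132
time: 11.45
ee_pos: [0.5068, 0.0059, 0.0566]
tcp_rot: [-90.0, 0.0, -59.1]
wrist_force: [-3.7, 1.0, -0.9]
opening: 0.0136
[0.50685131 0.00591545 0.05667765] [-9.00229863e+01  9.52971198e-03 -5.91482260e+01] [-3.44698893 -0.41890345 -0.84286238] 0.01333928250991804
fixture 0.75 (array([518.1,   6.8]), array([238.3, 221.8]), 79.2) [162.9, 284.0]
long_rail 0.89 (array([602.7,  -7. ]), array([149.8,  18. ]), 78.0) [93.2, 419.8]
end_stop 0.83 (array([564.2,  91.3]), array([19. , 90.4]), 78.6) [64.5, 238.5]
plate 0.79 (array([546.5, -11.8]), array([102.4,  75.3]), 65.9) [185.0, 379.6]
tip [0.50965131 0.00761545 0.02267765] [[319.31338171 219.18503071]]
```

```bash
python3 -m jog '[[1,-0.2,0.04,0,0,0,0],[1,-0.36,0.076,0,0,0,0],[1,-0.52,-0.7,0,0,0,0],[1,-0.52,-0.7,0,0,0,0],[1,-0.46,-0.713,0,0,0,0]]' && python3 -m jog '[[1,0.06,-0.013,0,0,0,0],[1,0.12,-0.026,0,0,0,0],[1,0.18,-0.039,0,0,0,0],[1,0.24,-0.052,0,0,0,0],[1,0.3,-0.065,0,0,0,0]]'; python3 look.py w7
```

```text
time: 12.2
ee_pos: [0.4956, -0.0118, 0.0572]
tcp_rot: [-89.9, -0.0, -59.2]
wrist_force: [0.6, 0.5, -0.4]
opening: 0.0135
time: 12.7
ee_pos: [0.5028, -0.0134, 0.0566]
tcp_rot: [-90.0, 0.0, -59.1]
wrist_force: [-2.4, -0.4, -0.7]
opening: 0.0133
[ 0.50307936 -0.01345449  0.05667365] [-9.00164028e+01  7.67120554e-03 -5.91382074e+01] [-1.87867842  0.27956431 -1.65567986] 0.013137441375579232
fixture 0.97 (array([518.2,   9.1]), array([238. , 221.2]), 79.4) [152.4, 254.0]
long_rail 0.75 (array([601.5, -13.1]), array([137.5,  18.7]), 77.9) [83.1, 408.4]
end_stop 0.83 (array([559.4,  91.6]), array([19.6, 80. ]), 77.8) [50.6, 197.4]
plate 0.76 (array([549.5, -13.2]), array([101.3,  75.7]), 70.7) [158.8, 360.1]
tip [ 0.50587936 -0.01175449  0.02267365] [[319.54047173 218.98914031]]
```

```bash
python3 -m jog '[[1,0.05,-0.011,0,0,0,0],[1,0.1,-0.022,0,0,0,0],[1,0.15,-0.033,0,0,0,0],[1,0.2,-0.043,0,0,0,0],[1,0.24,-0.052,0,0,0,0]]'; python3 look.py w8
```

```text
time: 13.45
ee_pos: [0.509, -0.0148, 0.0568]
tcp_rot: [-90.0, -0.0, -59.1]
wrist_force: [-1.3, -0.4, -1.3]
opening: 0.0131
[ 0.5091216  -0.01485376  0.05681706] [-8.99987793e+01 -4.23637799e-03 -5.91490272e+01] [-1.97360087  0.32419706 -0.67172534] 0.013088891635226212
fixture 0.92 (array([517.8,   9.2]), array([239.2, 221.2]), 79.5) [160.6, 250.0]
long_rail 0.83 (array([602.3, -10.1]), array([144.4,  18.4]), 77.8) [87.9, 394.2]
end_stop 0.65 (array([562.5,  90.8]), array([19.7, 86.9]), 78.2) [55.3, 194.1]
plate 0.95 (array([554.7, -13.3]), array([100.9,  75.5]), 76.9) [160.8, 356.7]
tip [ 0.5119216  -0.01315376  0.02281706] [[319.3424713  219.16063868]]
```

```bash
for i in 1 2 3; do echo; done; python3 -m jog '[[1,0.02,-0.004,0,0,0,0],[1,0.03,-0.0065,0,0,0,0],[1,0.04,-0.0086,0,0,0,0],[1,0.04,-0.0086,0,0,0,0]]' | grep -E 'pos|force'; python3 -m jog '[[1,0,0,0,0,0,0]]' | grep force; python3 -m jog '[[1,0,0,0,0,0,0]]' | grep force;  python3 -m jog '[[1,0.02,-0.004,0,0,0,0],[1,0.02,-0.004,0,0,0,0]]' | grep -E 'pos|force'; python3 -m jog '[[1,0,0,0,0,0,0]]' | grep force;python3 -m jog '[[1,0,0,0,0,0,0]]' | grep force; python3 look.py w9
```

```text
ee_pos: [0.5099, -0.015, 0.0568]
wrist_force: [-1.7, -0.7, -0.8]
wrist_force: [-1.9, -0.8, 0.3]
wrist_force: [-1.7, -0.6, 0.2]
ee_pos: [0.5103, -0.0151, 0.0568]
wrist_force: [-1.8, -0.6, -0.8]
wrist_force: [-2.4, 0.3, -0.4]
wrist_force: [-2.8, -0.3, 1.0]
[ 0.51032036 -0.01505319  0.0568005 ] [-9.00081691e+01  7.86467228e-03 -5.91409611e+01] [-2.41904552 -0.10123005  0.39270747] 0.013177402151979796
fixture 0.63 (array([476.7, -35.8]), array([89.2, 36.2]), 30.9) [273.8, 320.1]
long_rail 0.96 (array([602.5,  -9.4]), array([146.1,  17.5]), 78.0) [86.5, 392.7]
end_stop 0.64 (array([563. ,  90.9]), array([19.5, 88. ]), 77.9) [57.2, 196.0]
plate 0.77 (array([555.6, -12.9]), array([100.8,  76. ]), 78.4) [163.3, 355.0]
tip [ 0.51312036 -0.01335319  0.0228005 ] [[319.20668461 219.24016161]]
```

```bash
for k in a b; do :; done; python3 -m jog '[[1,0.02,-0.004,0,0,0,0],[1,0.02,-0.004,0,0,0,0]]' | grep -E 'pos|force'; python3 -m jog '[[1,0,0,0,0,0,0]]' | grep force; python3 -m jog '[[1,0.02,-0.004,0,0,0,0],[1,0.02,-0.004,0,0,0,0]]' | grep -E 'pos|force'; python3 -m jog '[[1,0,0,0,0,0,0]]' | grep force;  python3 -m jog '[[1,0,0,0,0,0,0]]' | grep force
```

```text
ee_pos: [0.5106, -0.0151, 0.0568]
wrist_force: [-5.1, 0.0, 1.5]
wrist_force: [-4.5, 0.2, 0.7]
ee_pos: [0.511, -0.0152, 0.0568]
wrist_force: [-6.6, 0.7, 2.1]
wrist_force: [-6.4, 1.3, 2.5]
wrist_force: [-5.7, 0.8, 2.3]
```

```bash
python3 -m jog '[[1,-0.2,0.04,0,0,0,0],[1,-0.48,0.1,0,0,0,0],[1,-0.48,0.1,1.2,0,0,0],[1,0.3,-1.2,1.2,0,0,0],[1,1.12,-2.54,1.2,0,0,0]]' && python3 -m jog '[[1,0,0,0,0,0,0],[1,0,0,-0.5,0,0,0],[1,0,0,-1.0,0,0,0],[1,0,0,-1.2,0,0,0],[1,0,0,-1.2,0,0,0]]'; python3 look.py w10
```

```text
time: 16.15
ee_pos: [0.5407, -0.079, 0.0886]
tcp_rot: [-89.8, -0.1, -59.0]
wrist_force: [0.3, 0.6, -0.8]
opening: 0.0129
time: 16.65
ee_pos: [0.5383, -0.078, 0.0554]
tcp_rot: [-90.1, 0.1, -59.1]
wrist_force: [-0.6, -0.0, -0.3]
opening: 0.0133
[ 0.53881918 -0.07815154  0.05628694] [-9.00399956e+01  3.52545162e-02 -5.90963981e+01] [-0.68649635  0.7087967  -0.67448607] 0.013227650079037746
fixture 0.67 (array([517.7,  10.5]), array([222.6, 220.6]), 77.6) [163.5, 152.5]
long_rail 0.97 (array([602. , -15.6]), array([132.6,  16.9]), 78.0) [81.5, 276.5]
end_stop 0.57 (array([559.5,  89.5]), array([23.4, 81.3]), 78.2) [52.4, 68.0]
plate 0.98 (array([555.5, -13. ]), array([100.2,  74.8]), 77.9) [149.9, 235.1]
tip [ 0.54161918 -0.07645154  0.02228694] [[319.92838991 219.17898639]]
```

View pics/w10.png

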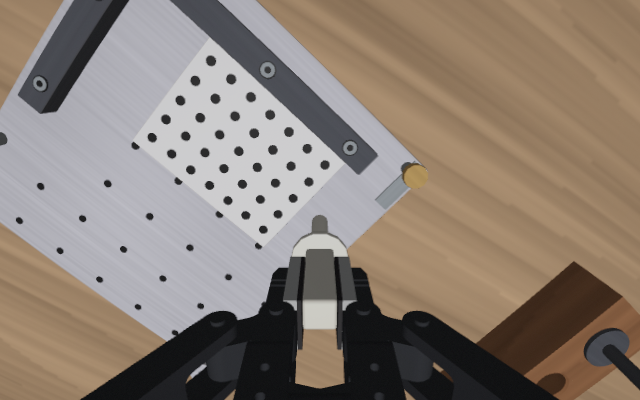

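```bash
R='[[1,0.0235,0.0975,0,0,0,0]]'; python3 -m jog '[[1,0.0235,0.0975,0,0,0,0],[1,0.047,0.195,0,0,0,0],[1,0.0705,0.2925,0,0,0,0],[1,0.094,0.39,0,0,0,0],[1,0.1175,0.4875,0,0,0,0]]' | grep -E 'pos|for' && python3 -m jog '[[1,0.0235,0.0975,0,0,0,0],[1,0.047,0.195,0,0,0,0],[1,0.0705,0.2925,0,0,0,0],[1,0.094,0.39,0,0,0,0],[1,0.1175,0.4875,0,0,0,0]]' | grep -E 'pos|for' && python3 -m jog '[[1,0.0235,0.0975,0,0,0,0],[1,0.047,0.195,0,0,0,0],[1,0.0705,0.2925,0,0,0,0],[1,0.094,0.39,0,0,0,0],[1,0.1175,0.4875,0,0,0,0]]' | grep -E 'pos|for'; python3 look.py w11
```

```text
ee_pos: [0.5424, -0.0665, 0.0568]
wrist_force: [-0.2, -1.0, -0.3]
ee_pos: [0.5453, -0.0542, 0.0568]
wrist_force: [-0.9, -1.9, -0.1]
ee_pos: [0.5483, -0.042, 0.0568]
wrist_force: [-0.8, -0.8, -1.0]
[ 0.54836453 -0.04172181  0.0568136 ] [-8.99891130e+01  9.96172092e-03 -5.91352409e+01] [-1.02411789 -0.41368059 -0.78975339] 0.013362179150225627
fixture 0.59 (array([515.4,  12.1]), array([235.7, 224.9]), 78.4) [193.4, 182.1]
long_rail 0.57 (array([604. ,  -7.4]), array([150.5,  17.8]), 78.2) [111.7, 306.3]
end_stop 0.91 (array([564.9,  89.7]), array([20.6, 91.4]), 78.1) [84.3, 130.4]
tip [ 0.55116453 -0.04002181  0.0228136 ] [[318.91204142 218.92480387]]
```

```bash
python3 -m jog '[[1,0.02,0.078,0,0,0,0],[1,0.04,0.157,0,0,0,0],[1,0.06,0.235,0,0,0,0],[1,0.08,0.313,0,0,0,0],[1,0.1,0.39,0,0,0,0]]' | grep -E 'pos|for'; python3 look.py w12
cat > gap.py <<'E'
from geo import *
import sys
m=bot.camera_model('wrist'); z=np.load(f'/tmp/{sys.argv[1]}.npz'); p,d,T=z['p'],z['d'],z['T']
# white plate mask by colour+height
M=(p.min(2)>190)&(d>0); v,u=np.nonzero(M); q=pts(m,T,d,M); k=(abs(q[:,2]-.028)<.004)
N=np.zeros(d.shape,np.uint8); N[v[k],u[k]]=1; N=cv2.morphologyEx(N,cv2.MORPH_CLOSE,np.ones((9,9)))
n,L,s,_=cv2.connectedComponentsWithStats(N); i=1+s[1:,4].argmax(); print('plate col',s[i],rect(m,T,L==i,.028))
E
python3 gap.py w12
```

```text
ee_pos: [0.5507, -0.0323, 0.0568]
wrist_force: [-0.7, -1.3, -0.1]
[ 0.55078795 -0.03207693  0.05681577] [-8.99968387e+01  8.98268639e-03 -5.91365209e+01] [-1.25819583 -0.82341458 -0.64358733] 0.013002864177332993
fixture 0.71 (array([515. ,  11.7]), array([234.1, 226.5]), 77.8) [203.1, 197.7]
long_rail 0.8 (array([603.7,  -7.5]), array([150.6,  17.7]), 78.1) [127.5, 316.7]
end_stop 0.9 (array([565. ,  90.1]), array([20.4, 92.1]), 78.2) [101.7, 143.2]
plate 0.61 (array([563. ,  23.1]), array([100.4,  75.6]), 77.8) [163.5, 248.8]
tip [ 0.55358795 -0.03037693  0.02281577] [[318.94243807 219.02282827]]
plate col [  146    56   208   202 20728] (array([563.,  23.]), array([100. ,  74.4]), 78.1)
```

```bash
python3 -m jog '[[1,0.012,0.05,0,0,0,0],[1,0.024,0.1,0,0,0,0],[1,0.035,0.147,0,0,0,0],[1,0.046,0.19,0,0,0,0],[1,0.046,0.19,0,0,0,0]]' | grep -E 'pos|for';python3 -m jog '[[1,0.005,0.02,0,0,0,0],[1,0.005,0.02,0,0,0,0]]' | grep -E 'pos|for';python3 -m jog '[[1,0.005,0.02,0,0,0,0],[1,0.005,0.02,0,0,0,0]]' | grep -E 'pos|for'; python3 look.py w13 | tail -3; python3 gap.py w13
python3 - <<'E'
import cv2
a=cv2.imread('pics/w13.png')[60:300,80:400]; cv2.imwrite('pics/v13.png',cv2.resize(a,(800,600),interpolation=cv2.INTER_CUBIC))
E
```

```text
ee_pos: [0.5519, -0.0276, 0.0568]
wrist_force: [-0.8, 0.0, -0.5]
ee_pos: [0.552, -0.0272, 0.0568]
wrist_force: [0.8, -1.3, -1.0]
ee_pos: [0.5521, -0.0267, 0.0568]
wrist_force: [0.4, -0.7, 0.2]
end_stop 0.67 (array([565.1,  90.1]), array([19.9, 92.6]), 78.1) [103.8, 152.9]
plate 0.91 (array([564.3,  28.7]), array([100.4,  74.7]), 77.8) [161.3, 248.6]
tip [ 0.55492852 -0.025022    0.02285769] [[319.26261587 219.25959166]]
plate col [  146    56   208   203 20718] (array([564.2,  28.7]), array([100.1,  74.4]), 78.1)
```

View pics/v13.png

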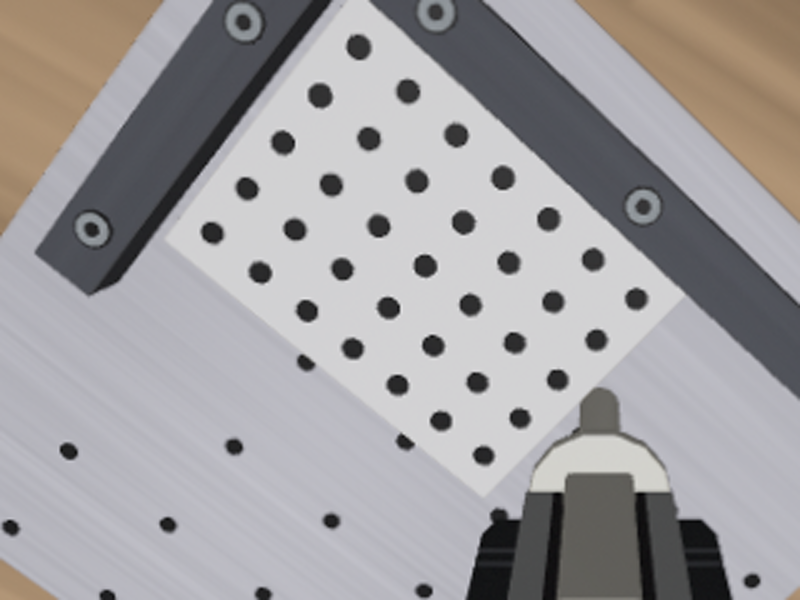

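A small gap to the end stop is still visible (crop about (200,180)), while the plate lies along the rail. I'll continue in fine steps.

```bash
python3 -m jog '[[1,0.005,0.02,0,0,0,0],[1,0.01,0.04,0,0,0,0],[1,0.01,0.04,0,0,0,0]]' | grep -E 'pos|for';python3 -m jog '[[1,0.005,0.02,0,0,0,0],[1,0.01,0.04,0,0,0,0],[1,0.01,0.04,0,0,0,0]]' | grep -E 'pos|for'; python3 -m jog '[[1,0.005,0.02,0,0,0,0],[1,0.005,0.02,0,0,0,0]]' | grep -E 'pos|for'; python3 -m jog '[[1,0,0,0,0,0,0]]' | grep for; python3 look.py w14 | tail -2; python3 gap.py w14
```

```text
ee_pos: [0.5524, -0.0257, 0.0568]
wrist_force: [-0.3, -2.0, -0.6]
ee_pos: [0.5526, -0.0247, 0.0568]
wrist_force: [0.2, -0.6, 0.1]
ee_pos: [0.5527, -0.0242, 0.0568]
wrist_force: [-0.8, -1.1, -0.5]
wrist_force: [-0.2, -0.4, -0.5]
plate 0.66 (array([565.2,  31.2]), array([100.3,  75.3]), 77.8) [164.1, 246.8]
tip [ 0.55554284 -0.02252724  0.02283015] [[319.27909785 219.33995109]]
plate col [  147    56   207   203 20661] (array([565. ,  31.1]), array([99.7, 74.8]), 78.1)
```

```bash
for s in 1; do python3 -m jog '[[1,0.005,0.02,0,0,0,0],[1,0.005,0.02,0,0,0,0]]' | grep -E 'for'; python3 -m jog '[[1,0.005,0.02,0,0,0,0],[1,0.005,0.02,0,0,0,0]]' | grep -E 'for'; python3 -m jog '[[1,0.005,0.02,0,0,0,0],[1,0.005,0.02,0,0,0,0]]' | grep -E 'pos|for'; done; python3 -m jog '[[1,0,0,0,0,0,0]]' | grep for; python3 look.py w15 | tail -2; python3 gap.py w15
```

```text
wrist_force: [-0.2, -1.2, 0.2]
wrist_force: [-1.3, -0.8, -0.8]
ee_pos: [0.5531, -0.0227, 0.0568]
wrist_force: [-0.7, -0.8, -0.6]
wrist_force: [-1.2, -1.6, -1.3]
plate 0.85 (array([565.5,  32.3]), array([100.7,  75.6]), 78.0) [166.4, 246.1]
tip [ 0.55590073 -0.02106377  0.02280552] [[319.25083124 219.26062341]]
plate col [  147    56   207   204 20660] (array([565.1,  32.6]), array([100. ,  74.6]), 77.8)
```

```bash
python3 -m jog '[[1,0.005,0.02,0,0,0,0],[1,0.005,0.02,0,0,0,0]]' | grep -E 'for'; python3 -m jog '[[1,0.005,0.02,0,0,0,0],[1,0.005,0.02,0,0,0,0]]' | grep -E 'pos|for';  python3 -m jog '[[1,0,0,0,0,0,0]]' | grep for; python3 -m jog '[[1,0.004,0.016,0,0,0,0],[1,0.004,0.016,0,0,0,0]]' | grep -E 'for'; python3 -m jog '[[1,0,0,0,0,0,0]]' | grep for; python3 look.py w16 | tail -2; python3 gap.py w16
```

```text
wrist_force: [-1.4, -3.2, 0.3]
ee_pos: [0.5533, -0.0221, 0.0569]
wrist_force: [-1.2, -4.3, -0.5]
wrist_force: [-1.8, -4.9, -0.2]
wrist_force: [-1.7, -5.9, 0.0]
wrist_force: [-1.6, -5.9, 1.3]
plate 0.67 (array([565.3,  32.7]), array([100.4,  75.9]), 77.8) [165.9, 249.6]
tip [ 0.55617997 -0.02013849  0.02286879] [[319.25308718 219.23975641]]
plate col [  148    57   207   203 20609] (array([565.2,  32.6]), array([100.1,  74.7]), 77.8)
```

```bash
python3 -m jog '[[1,-0.04,-0.2,0,0,0,0],[1,-0.1,-0.5,0,0,0,0],[1,-0.1,-0.5,1.2,0,0,0],[1,-0.1,-0.5,2.2,0,0,0],[1,-0.1,-0.5,2.2,0,0,0]]' | grep -E 'pos|for'; python3 -m jog '[[1,0,0,0,0,0,0],[1,0,0,0,0,0,0]]' | grep -E 'for'; python3 look.py w17; python3 gap.py w17;python3 - <<'E'
import cv2
a=cv2.imread('pics/w17.png')[20:260,100:420]; cv2.imwrite('pics/v17.png',cv2.resize(a,(800,600),interpolation=cv2.INTER_CUBIC))
E
```

```text
ee_pos: [0.5527, -0.034, 0.1156]
wrist_force: [-0.7, -0.1, -0.1]
wrist_force: [-0.5, -0.4, -1.1]
[ 0.55043134 -0.03381669  0.11068301] [-9.00671225e+01  6.52324779e-02 -5.91430902e+01] [-0.23301904 -0.66783418  0.35473524] 0.013167435613580055
fixture 0.6 (array([516.4,  11.3]), array([227.3, 223.5]), 77.6) [194.0, 231.8]
long_rail 0.79 (array([603.9,  -7.2]), array([149.6,  16.8]), 78.1) [116.7, 317.0]
end_stop 0.73 (array([564.9,  90.6]), array([19.2, 91.4]), 78.2) [96.3, 175.5]
plate 0.71 (array([565.6,  32.6]), array([100.4,  75.6]), 77.9) [137.4, 248.3]
tip [ 0.55323134 -0.03211669  0.07668301] [[319.17008603 219.31919438]]
plate col [  169    50   167   168 13774] (array([565.3,  32.5]), array([99.9, 74.6]), 78.1)
```

View pics/v17.png

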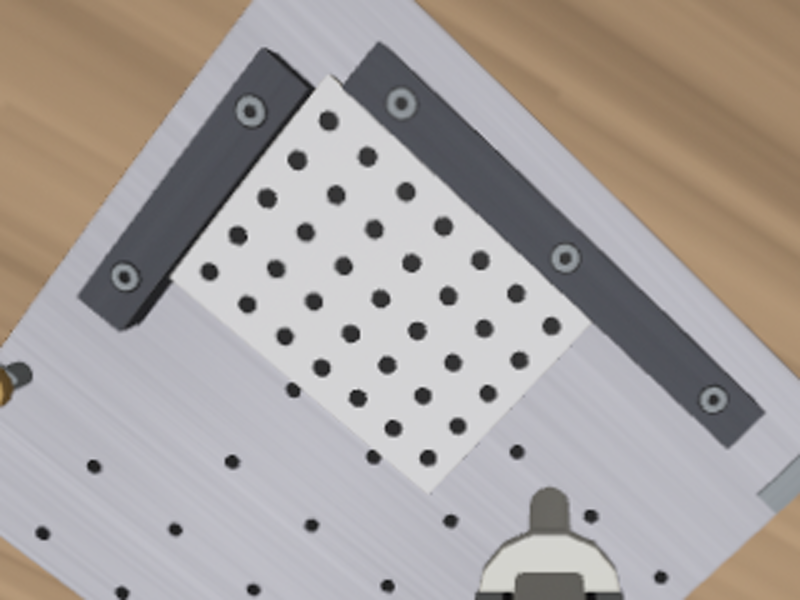

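The plate sits against both bars with no visible gap. I'm taking the rod back above the middle hole.

```bash
python3 -m jog '[[1,0,-0.6,1.1,0,0,0],[1,-0.2,-2.4,1.2,0,0,0],[1,-0.4,-4.2,1.2,0,0,0],[1,-0.6,-6.0,1.2,0,0,0],[1,-0.8,-7.8,1.2,0,0,0]]' | grep -E 'pos|for'; python3 -m jog '[[1,-0.15,-1.3,0,0,0,0],[1,-0.18,-1.84,0,0,0,0],[1,-0.18,-1.84,0,0,0,0],[1,-0.18,-1.84,0,0,0,0],[1,-0.18,-1.84,0,0,0,0]]' | grep -E 'pos|for'
python3 - <<'E'
from geo import *
m,T,p,d=shot('wrist','w18'); o=bot.get_obs(); print(o['ee_pos'],o['tcp_rot'],o['opening'])
tip=np.array(o['ee_pos'])+[.0028,.0017,-.034]
th=np.linspace(0,2*np.pi,40); c=np.array([.5263,-.2752,.048])
P=proj(m,T,c+.011*np.c_[np.cos(th),np.sin(th),0*th]); im=p[:,:,::-1].copy()
im=cv2.resize(im[150:270,240:400],(800,600),interpolation=cv2.INTER_NEAREST)
cv2.polylines(im,[((P-[240,150])*5).astype(np.int32)],True,(0,255,0),1); cv2.imwrite('pics/v18.png',im); print(proj(m,T,[tip]))
E
```

```text
ee_pos: [0.5305, -0.2304, 0.1417]
wrist_force: [0.3, 0.3, 0.0]
ee_pos: [0.5268, -0.2735, 0.1418]
wrist_force: [-0.4, 0.5, 0.2]
[ 0.52679319 -0.27355549  0.14191999] [-8.99928074e+01  7.53924676e-03 -5.90555627e+01] 0.01350204145818256
[[319.27588341 219.31410953]]
```

View pics/v18.png

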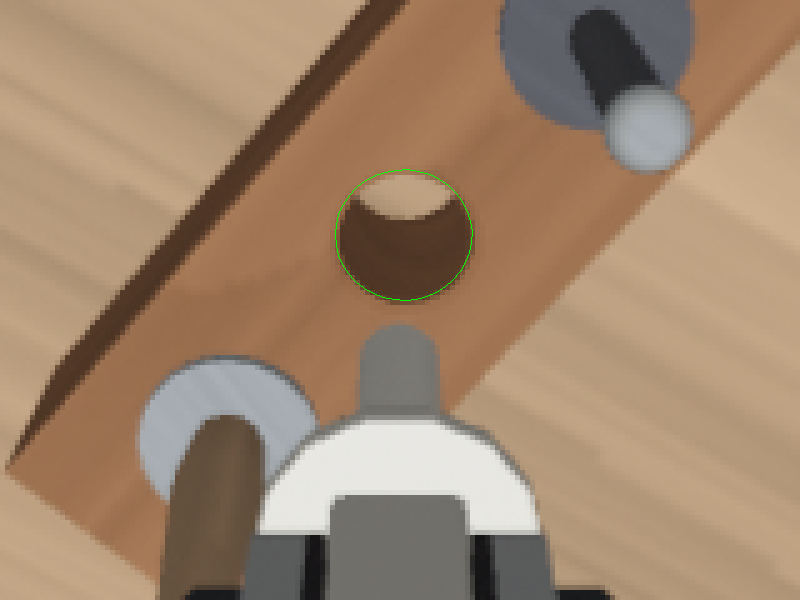

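```bash
python3 -m jog '[[1,-0.02,-0.07,0,0,0,0],[1,-0.02,-0.07,-0.8,0,0,0],[1,-0.02,-0.07,-1.6,0,0,0],[1,-0.02,-0.07,-2.2,0,0,0],[1,-0.02,-0.07,-2.7,0,0,0]]' | grep -E 'pos|for';  python3 -m jog '[[1,0,0,-0.5,0,0,0],[1,0,0,-0.9,0,0,0],[1,0,0,-1.2,0,0,0],[1,0,0,-1.35,0,0,0],[1,0,0,-1.35,0,0,0]]' | grep -E 'pos|for'; python3 -m jog '[[1,0,0,0,0,0,0],[1,0,0,0,0,0,0]]' | grep -E 'pos|for'
```

```text
ee_pos: [0.5259, -0.2761, 0.0733]
wrist_force: [-0.2, -0.3, -0.2]
ee_pos: [0.526, -0.2766, 0.0405]
wrist_force: [0.1, -0.8, -0.5]
ee_pos: [0.5262, -0.2767, 0.0411]
wrist_force: [-0.0, 0.4, -0.0]
```

```bash
python3 -m jog '[[1,0,0.06,-0.03,0,0,0],[1,0,0.06,-0.05,0,0,0],[1,0,0.06,-0.05,0,0,0]]' | grep -E 'pos|for';  python3 -m jog '[[0.9,0,0,0,0,0,0],[0.8,0,0,0,0,0,0],[0.7,0,0,0,0,0,0],[0.6,0,0,0,0,0,0],[0.6,0,0,0,0,0,0]]' | grep -E 'pos|for|open'; python3 -m jog '[[0.6,0,0,0.3,0,0,0],[0.6,0,0,1,0,0,0],[0.6,0,0,2.5,0,0,0],[0.6,0,0,4.5,0,0,0],[0.6,0,0,5.5,0,0,0]]' | grep -E 'pos|for|open|time'; python3 -m jog '[[0.6,0,0,0,0,0,0],[0.6,0,0,0,0,0,0],[0.6,0,0,0,0,0,0]]' |grep -E 'pos|for|time'
python3 - <<'E'
from geo import *
m,T,p,d=shot('wrist','w19'); v=p.min(2)
c=proj(m,T,[[.5262,-.2755,.098]])[0]; x,y=c.round().astype(int)
q=pts(m,T,d,(v>180)); q=q[(abs(q[:,0]-.526)<.03)&(abs(q[:,1]+.275)<.03)]
h=q[q[:,2]>.085]; l=q[q[:,2]<.06]; print('handle top',np.median(h,0),h.min(0),h.max(0),'collar',np.median(l,0),l.min(0),l.max(0))
m2,T2,t,_=shot('top','t19'); s=shot('scene','s19')[2]
for c2 in ('top','scene'):
  for l2,z in (('plate',.028),('long_rail',.034)):
    for k in bot.regions_of(c2,l2)[:1]: mm,TT=pose(c2); print(c2,l2,rect(mm,TT,k['pixels'],z))
a=cv2.resize(p[120:320,220:420],(400,400)); b=cv2.resize(s[120:320,180:380],(400,400)); cv2.imwrite('pics/v19.png',np.hstack([a,b])[:,:,::-1])
E
```

```text
ee_pos: [0.5261, -0.275, 0.0397]
wrist_force: [-0.2, 1.9, 2.9]
ee_pos: [0.5259, -0.2751, 0.0392]
wrist_force: [0.0, 0.1, 0.6]
opening: 0.0342
time: 28.2
ee_pos: [0.5266, -0.2754, 0.1818]
wrist_force: [-0.2, -0.5, -0.2]
opening: 0.0341
time: 28.5
ee_pos: [0.5256, -0.2749, 0.1756]
wrist_force: [0.6, 0.3, -0.5]
handle top [ 0.52602756 -0.27517581  0.09833115] [ 0.50740658 -0.2965718   0.08792081] [ 0.5465059  -0.25002856  0.24404076] collar [ 0.53072618 -0.27085808  0.05224067] [ 0.51183155 -0.28985379  0.04988056] [ 0.54023148 -0.26086785  0.05611286]
top plate (array([561.6,  29.6]), array([99.4, 74.5]), 77.8)
top long_rail (array([513.4,   9.9]), array([221.8, 219.9]), 78.4)
scene plate (array([562.6,  31.7]), array([104.1,  70.8]), 76.5)
scene long_rail (array([605.4, -10.3]), array([153.6,  22.4]), 77.4)
```

View pics/v19.png

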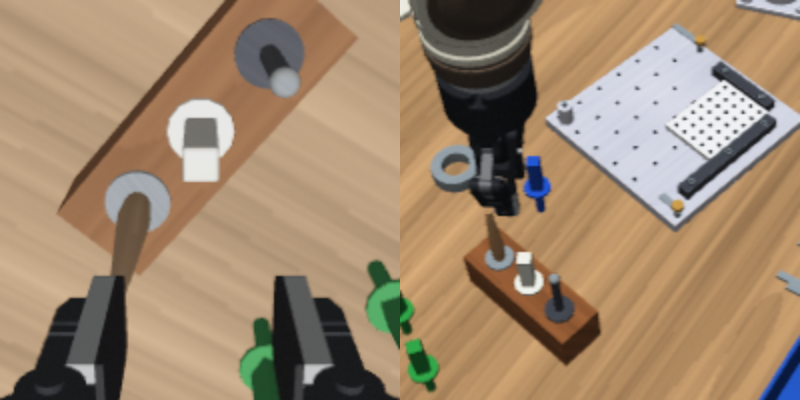

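The rod stands upright in the middle hole with its collar down, the gripper is clear of it, and the plate is in the corner. I'm handing the job in.

```bash
python3 -c "
from workcell import bot
print(bot.get_obs()['time']); print(bot.job_done())"
```

```text
28.85
the job is handed in; nothing more can be done
None
```

The plate is seated against both the long rail and the end stop, and the white rod is back in the stand's middle hole. I handed the job in at 28.9 s of the 72 s allowed; no verdict is reported.

- **Pushing:** I pushed the plate square against the rail, then along it to the end stop. The wrist force peaked at about 6.6 N at the rail and 6 N at the end stop, with about ±1 N of sensor noise, against the 8 N limit.
- **Plate check:** After I backed off, the close-up showed no visible gap at either bar. The plate's yaw agreed with the bars to about 0.005 rad, within the 0.02 rad limit.
- **Rod check:** The handle top measured 98 mm and the collar top 52 mm above the bench, as expected with the collar down on the stand. The handle is within 1 mm of the hole's centre. It looked upright in the pictures, but I did not measure its tilt.
- **Other objects:** The brush, scriber and the blue and green look-alikes looked undisturbed in the last pictures. I did not measure any of the bystanders again.

Some things did not agree:
- **First grasp:** It closed on nothing. The wrist depth image showed the fingers ending about 30 mm behind the reported TCP, so I went lower for the second grasp, which held.
- **Camera offsets:** The top and scene cameras place the plate 2 to 4 mm from where the wrist camera does. I relied on the wrist camera and the contact forces.
- **Wrong detection:** The last top-camera detection of the long rail returned the whole fixture, so I ignored it.

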